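# Release the cam and seat the flange with the follower slide

## Task

Seat the turned flange in the checking fixture without picking it up: with your fingers push the red knob of the cam lever round until the cam's low point faces the brass roller (the lever then points straight forward, the way the slide travels), and only then push the blue plate of the slide forward until the slide has pressed the flange against the steel stop. Leave the cam at its low point and the slide home; do not touch the flange itself, and leave the loose ring, bushing and gauge block where they are.

Things in the scene. Friction and masses are not known exactly. Their poses are not given: they have to be found in the camera images.
- fixture: Checking fixture, fixed to the plate: a grey base plate 236 x 176 x 15 mm, lying at a different place and yaw (up to 0.3 rad) each time. Origin at the centre of its underside; x is forward (the way the slide travels, away from the robot), y left, z up. The slide lane runs along x at y = +45 mm, the cam pivot stands at x = +20, y = -42 mm. Everything on it stays below 90 mm.
- slide (a joint): Follower slide, in m: 0 fully back, grows forward (fixture +x); starts at 0 to 0.007, home at about 0.034, with the flange clamped between its fork and the stop. Stiff (about 3 N), stays where it is left. An arm on its right carries a brass roller that meets the cam's rim: until the cam is within about 0.4 rad of its low point the slide is blocked short of home (do not force it).
- push_plate (a point): Middle of the rear face (facing the robot, fixture -x) of the slide's upright blue push plate, 70 mm above the work surface; the plate is 56 mm wide, 8 mm thick and reaches from 18 to 88 mm above the work surface. Moves with the slide.
- cam (a joint): Eccentric cam, in rad: 0 at the low point (lever along fixture +x, green dot towards the roller), growing clockwise from above: the lever points at fixture angle -value. Starts at 1.6 to 2.6 (lever to the right or back); push it counterclockwise to 0, by way of the right. Takes about 6.5 N at the knob, stays where left, has no stop at 0 (limits -0.5, 2.75): do not overshoot by over 0.3.
- cam_knob (a point): On the axis of the upright red knob at the end of the cam lever, 75 mm above the work surface, 70 mm from the pivot. The knob is a cylinder 15 mm in diameter that reaches from 39 to 89 mm above the work surface; the lever under it is 12 mm wide with its top at 41 mm.
- cam_pivot (a point): Cam pivot axis (vertical), at 45 mm above the work surface, near the top of the hub. The cam is a steel disc of radius 30 mm set 13.5 mm off the pivot towards the lever, 19 to 34 mm above the work surface.
- stop_face (a point): Centre of the rear face of the fixed steel stop at the front end of the slide lane (64 mm wide, top 32 mm above the work surface), at half the stop's height; x forward, y left, z up as the fixture. The seated flange has its centre 35 mm behind this face (x = -35 mm).
- flange_part: Turned steel flange lying loose, boss up, on the base plate between the slide's fork and the stop: disc 70 mm diameter, 9 mm thick, boss 32 mm diameter, 31 mm high in all. Origin at the centre of its underside, z up. It starts 18 to 25 mm short of the stop; the slide pushes it the rest.
- ring_gauge: Loose steel ring gauge 54 mm diameter, 18 mm high, left of the fixture; bystander. Origin at the centre of its underside.
- bushing: Loose bronze-coloured flanged bushing 31 mm diameter, 22 mm high, left of the fixture; bystander. Origin at the centre of its underside.
- gauge_block: Loose steel gauge block 30 x 9 mm, 25 mm high, right of the fixture towards the robot; bystander. Origin at the centre of its underside.
Mind the look-alikes: they are no part of the job. What is shaped like the flange_part but green or orange is not meant.

How it is judged:
By the outcome, as a careful person would: the job done as asked, in the order asked, and still so for the second after the job is handed in, with the robot touching nothing.
It also fails if it takes over 48 s, if anything falls off the work surface, if the arm or the gripper's body presses on something with over 40 N, if the wrist force passes 120 N, or if a joint passes its speed limit or range.

## Robot

A 6-joint arm with a two-finger parallel gripper is mounted at the origin on a cart in front of the work surface, level with it; the furniture and walls round the work are solid. World frame = base frame: x ahead of the robot, y to its left, z up, the work surface at z = 0. Lengths are in mm, angles in rad, forces in N, time in s.
With the tool pointing down it reaches from about 300 to 775 mm from the base axis. Payload 14.6 kg.
Tool frame: the origin (TCP) lies on the centre line of the jaws, within the pads' length; the fingertips stand 22 mm ahead of it and the grasp point (between the pads) lies 3 mm ahead of it (manip.tcp_to_tips is the distance from the TCP to the fingertips, in mm); z points along the fingers, y is the direction in which the jaws open and shut (so a half turn about z gives the same grasp; the last joint's range is limited). The gripper opens to 94 mm and grips with 3 to 60 N. Pads are 16 mm wide; open, the fingers measure 119 mm over their backs; the gripper's body (75 mm by 177 mm) begins 78 mm behind the grasp point.
Start: joints at [-1.314, 0.3, 1.521, -0, 1.321, -0.067], TCP at [174.987, -521.411, 227.446] pointing down, gripper open.
Joint ranges: [-3.03, 3.03], [-0.79, 2.21], [0.23, 2.52], [-1.04, 4.18], [0, 3.07], [-2.55, 2.55]. Speed limits (rad/s): [2.22, 2.22, 2.57, 3.14, 3.14, 3.14].

## Interface

Orientations are given as [roll, pitch, yaw] about the fixed x, y, z axes, in that order (R = Rz(yaw) Ry(pitch) Rx(roll)).
In Python, from cell import manip, vision, workorder gives the robot as it stands.
- The arm moves only by the tool carry_out, never from a script. Its argument "deltas" is a list of rows, each a list of 3 entries, a list of its own where there are three numbers: the shift along the tool's x, y, z in cm, then the turn about the tool's z in degrees, then the opening, from 0 (shut) to 1 (fully open). A call has 1 to 20 rows; each row shifts and turns the commanded pose from where the row before left it, along the tool's axes as they then stand; what a row does not reach is not made up. A row lasts 1/12 s, in which the tool goes at most 41.7 mm and 7.16 degrees, less where a joint would pass 70% of its speed; a pose out of reach is approached as far as the arm can. A call with a gripper value outside its range is refused whole. The fingers move at their own pace and stop on an object; "grip_force" is the grip in N (left out, the last holds). Time passes only in rows, so rows that do not move let the fingers close. It gives the time, the measured TCP pose, the force and the opening at its end, in the units of the state.
- manip.read_state(): the state, without advancing time (a new reading comes with each control period).
- vision.camera(name): name is "scene" or "top"; returns (picture, depth): 400x640x3 uint8, red, green, blue; 400x640 float32, mm along the optical axis (not along the pixel's ray), 0 where there is no reading.
- vision.calibration(name): a dict with "mtx" (3x3 intrinsics, pixels), "distortion" ([k1, k2, p1, p2, k3] as OpenCV has them; the pictures are not rectified), "eye" and "orientation" of the camera in the world. Camera axes: x right, y down, z forward; pixel columns grow to the right and rows downward; lengths in mm; the calibration is good to about 2 mm. A picture is of the moment at which its call begins. calibration takes no time and is no camera call.
- workorder.sign_off(): hands the job in, once; it reports no verdict.
The state is a dict: "clock": time; "joints": joint angles; "qd": joint speeds; "effort": joint torques, N m; "eef_pos": TCP position; "eef_rot": TCP orientation; "wrist_force": force on the tool from outside, world axes, zero at the start; "moment": the same for the moment, N m; "finger_gap": finger opening in mm.
Only numpy, scipy, OpenCV 4.12 (cv2) and the standard library are available. Lean on these libraries where they do the work, as an engineer would, in place of code of your own. Each camera call takes 0.05 s, during which the arm holds its last target.

## Working session

There is one attempt and no reset: what is moved stays moved. The work goes in short steps, Python scripts to look and compute and a tool call to move; the robot and the scene stay as the last step left them, time stands still between calls to the robot, and variables do not carry over. Pictures are saved under pics/ and viewed, and the job is handed in when it is done.

Besides the shell and the picture viewer there is one more tool, called in YAML: its name, and indented under it one key for each argument. carry_out: Moves the arm, as the interface text tells. Its arguments: {"type":"object","properties":{"deltas":{"type":"array","items":{"type":"array"}},"grip_force":{"type":"number"}},"required":["deltas"]}

```bash
ls; mkdir -p pics
python3 - <<'E'
from cell import manip, vision, workorder
import cv2, numpy as np
print(manip.read_state(), manip.tcp_to_tips)
for n in ("scene","top"):
    p,d=vision.camera(n); cv2.imwrite(f"pics/{n}0.png",p[:,:,::-1]); np.savez(f"pics/{n}0.npz",p=p,d=d)
    print(vision.calibration(n))
E
```

```text
pics
{'clock': 0.0, 'joints': array([-1.31357739e+00,  3.00462857e-01,  1.52160956e+00,  2.27372426e-06,
        1.32072129e+00, -6.65914066e-02]), 'qd': array([ 5.13455057e-04, -1.03300156e-03, -3.08699071e-03, -1.56029759e-03,
       -4.63945646e-05, -2.12887840e-03]), 'effort': array([-6.50668153e-04, -5.31811702e+01, -3.52733696e+01,  7.07679545e-02,
        2.44206889e-02, -4.83006556e-05]), 'eef_pos': array([ 174.9370189 , -521.16917225,  226.87880057]), 'eef_rot': array([-3.14039441e+00, -8.21177966e-05,  3.23809731e-01]), 'wrist_force': array([-0.1282293 ,  0.37699429,  0.81289276]), 'moment': array([-0.00180874,  0.0400561 ,  0.03574044]), 'finger_gap': 93.96089929172597} 22.0
{'mtx': array([[382.19083293,   0.        , 324.89056772],
       [  0.        , 382.19083293, 203.08918912],
       [  0.        ,   0.        ,   1.        ]]), 'distortion': array([0.01890133, 0.        , 0.        , 0.        , 0.        ]), 'eye': array([165.84089902, 605.91650174, 626.59922031]), 'orientation': array([-2.2761168 , -0.00855765, -2.50175746])}
{'mtx': array([[490.09556089,   0.        , 325.70973162],
       [  0.        , 490.09556089, 201.51669719],
       [  0.        ,   0.        ,   1.        ]]), 'distortion': array([-0.12174578,  0.        ,  0.        ,  0.        ,  0.        ]), 'eye': array([ 360.36046654,   70.20358096, 1096.43956341]), 'orientation': array([-2.96801114,  0.01919587, -1.59723513])}
```

View pics/top0.png

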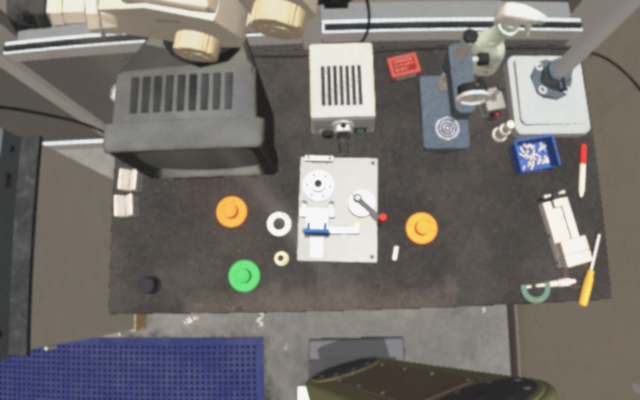

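View pics/scene0.png

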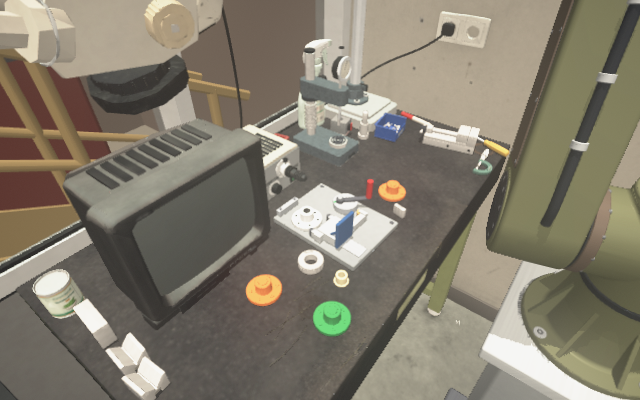

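The top view shows the fixture at about (297-380, 155-262), with the red knob at (383,217) on the right, the blue plate at about (317,232) and the flange at (318,183). I'll enlarge it.

```bash
cat > h.py <<'E'
import cv2, numpy as np
from cell import manip, vision, workorder
from scipy.spatial.transform import Rotation as R
def cam(n):
    c=vision.calibration(n); return np.array(c["mtx"]),np.array(c["distortion"]),np.array(c["eye"]),R.from_euler("xyz",c["orientation"]).as_matrix()
def ray(n,uv):
    K,D,e,M=cam(n); q=cv2.undistortPoints(np.array([[uv]],float),K,D)[0,0]
    return e,M@np.array([q[0],q[1],1.])
def atz(n,uv,z):
    e,r=ray(n,uv); return e+r*(z-e[2])/r[2]
def proj(n,P):
    K,D,e,M=cam(n); c=(np.array(P,float).reshape(-1,3)-e)@M
    return cv2.projectPoints(c.reshape(-1,1,3),np.zeros(3),np.zeros(3),K,D)[0][:,0]
def deep(n,uv,d):
    e,r=ray(n,uv); return e+r*d
def snap(n,tag,box,s):
    p,d=vision.camera(n); np.savez(f"pics/{tag}.npz",p=p,d=d)
    crop(p,tag,box,s); return p,d
def crop(p,tag,box,s):
    x0,y0,x1,y1=box
    im=cv2.resize(p[y0:y1,x0:x1,::-1],None,fx=s,fy=s,interpolation=cv2.INTER_CUBIC)
    cv2.imwrite(f"pics/{tag}.png",im)
E
python3 - <<'E'
from h import *
p=np.load("pics/top0.npz")["p"]; crop(p,"topc",(280,140,400,275),4.4)
p=np.load("pics/scene0.npz")["p"]; crop(p,"scenec",(260,165,420,275),5)
for n in("top","scene"):print(cam(n)[3])
E
```

```text
[[-0.02643085 -0.98454065  0.17315058]
 [-0.99946634  0.02935244  0.0143339 ]
 [-0.0191947  -0.17267932 -0.98479105]]
[[-0.80216479 -0.39228978  0.45015594]
 [-0.59704138  0.51615442 -0.61410602]
 [ 0.00855754 -0.76137595 -0.64825414]]
```

View pics/topc.png

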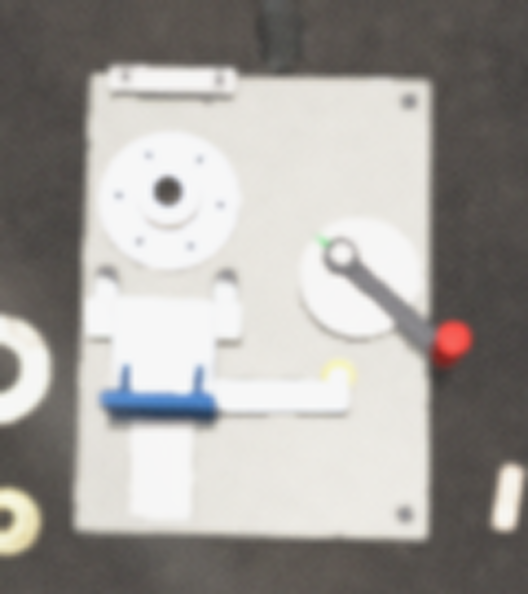

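View pics/scenec.png

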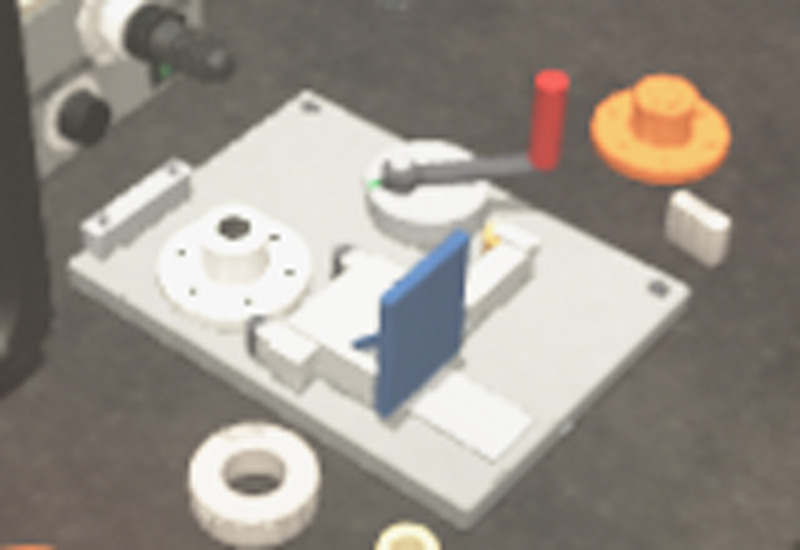

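Enlarged top view (crop/4.4+[280,140]): plate corners (92,75), (430,82), (428,538), (77,528); hub (341,254); knob top (453,337); blue plate top edge at row about 395-405, columns 103-215; stop (110-235, 68-95). The lever points back and to the right.

Run:
```python
from h import *
def T(x,y): return ((x+.5)/4.4+280-.5,(y+.5)/4.4+140-.5)
def S(x,y): return ((x+.5)/5+260-.5,(y+.5)/5+165-.5)
def show(n,pts,f):
    C=[atz(n,f(*p),15)[:2] for p in pts]
    return C
# model corners: FL,FR,BR,BL
Mo=np.array([[118,88],[118,-88],[-118,-88],[-118,88]],float)
def fit(C):
    C=np.array(C); mc=C.mean(0); 
    A=(C-mc); num=sum(Mo[:,0]*A[:,1]-Mo[:,1]*A[:,0]); den=sum((Mo*A).sum(1)); y=np.arctan2(num,den)
    r=np.array([[np.cos(y),-np.sin(y)],[np.sin(y),np.cos(y)]])
    print(mc,y,(C-mc-Mo@r.T).round(1).tolist()); return mc,y,r
fits=[fit(show("top",[(92,75),(430,82),(428,538),(77,528)],T)),
fit(show("scene",[(72,266),(307,92),(690,291),(468,524)],S))]
mc=(fits[0][0]+fits[1][0])/2;y=(fits[0][1]+fits[1][1])/2
for (mc,y,r) in fits:
  f=lambda P:((np.array(P)[:2]-mc)@r).round(1)
  for nm,n,uv,z in [("hub","top",T(341,254),46),("knob","top",T(453,337),89),("knob","scene",S(552,80),89),("hub","scene",S(398,172),46),
   ("plateL","top",T(103,395),88),("plateR","top",T(215,402),88),("plLrear","scene",S(382,297),88),("plR","scene",S(466,234),88),("boss","top",T(168,190),46),("ring","top",T(0,370),18),("stopback","top",T(170,95),32)]:
    P=atz(n,uv,z); print(nm,n,P.round(1),f(P))
```

```text
[534.56585056  58.9895429 ] -0.05106889548371421 [[-0.8, -0.2], [-1.0, 0.7], [0.4, 0.0], [1.3, -0.6]]
[533.43908404  62.4711609 ] -0.05522433003714236 [[-2.0, -1.8], [1.0, -0.8], [2.5, -0.3], [-1.4, 2.9]]
hub top [552.2  16.9  46. ] [ 19.8 -41.2]
knob top [503.  -32.3  89. ] [-26.8 -92.8]
knob scene [503.7 -32.   89. ] [-26.2 -92.5]
hub scene [550.9  23.3  46. ] [ 18.1 -34.8]
plateL top [480.5 133.4  88. ] [-57.8  71.6]
plateR top [475.7  80.8  88. ] [-59.9  18.8]
plLrear scene [482.4 134.8  88. ] [-55.9  73.1]
plR scene [476.5  81.7  88. ] [-59.2  19.7]
boss top [587.2 101.7  46. ] [50.4 45.4]
ring top [503.  189.7  18. ] [-38.2 128.9]
stopback top [639.7 100.   32. ] [102.9  46.3]
hub top [552.2  16.9  46. ] [ 21.3 -44.5]
knob top [503.  -32.3  89. ] [-25.1 -96.3]
knob scene [503.7 -32.   89. ] [-24.5 -96. ]
hub scene [550.9  23.3  46. ] [ 19.6 -38.1]
plateL top [480.5 133.4  88. ] [-56.8  67.9]
plateR top [475.7  80.8  88. ] [-58.7  15.1]
plLrear scene [482.4 134.8  88. ] [-54.9  69.4]
plR scene [476.5  81.7  88. ] [-57.9  16. ]
boss top [587.2 101.7  46. ] [51.5 42.2]
ring top [503.  189.7  18. ] [-37.5 125.4]
stopback top [639.7 100.   32. ] [104.   43.3]
```

Run:
```python
from h import *
d=np.load("pics/top0.npz")["d"]
H={}
K,D,e,M=cam("top")
v,u=np.mgrid[0:400,0:640]; q=cv2.undistortPoints(np.stack([u,v],-1).reshape(-1,1,2).astype(float),K,D).reshape(-1,2)
P=e+(np.c_[q,np.ones(len(q))]@M.T)*d.reshape(-1,1); P[d.ravel()==0]=np.nan
G=np.full((20,20),np.nan)
print("rows x (400..800 by 20), cols y 240..-240 by 20: max z")
print("     ",*[f"{yy:4d}" for yy in range(240,-241,-24)])
for xx in range(320,860,20):
    r=[]
    for yy in range(240,-241,-24):
        m=(abs(P[:,0]-xx)<10)&(abs(P[:,1]-yy)<12)
        r.append(f"{np.nanmax(P[m,2]):4.0f}" if m.any() and np.isfinite(P[m,2]).any() else " nan")
    print(xx,*r)
```

```text
rows x (400..800 by 20), cols y 240..-240 by 20: max z
       240  216  192  168  144  120   96   72   48   24    0  -24  -48  -72  -96 -120 -144 -168 -192 -216 -240
320    6    6    6    6    6    6    6    6    5    6    6    7    7    8    7    8    6    7    6    7    7
340    6    6    8    7    6    7    7    7    8    9    5    6    7    6    8    6    7    8    8    5    6
360   14    6    6    7    6    6    5    5    5    6    7    5    6    5    5    7    6    7    5    6    7
380   14    7    5    7    7    6    6    6    7    5    5    6    6    5    6    6    8    8    6    6    5
400   16    7    6    9    9    7    5    8    6    6    5    7    6    6    6    6    6    9    7    8    6
420   13    7   28   23   20   23   24   20   21   20   22   23   31   32    5    6    6    6    7    8    8
440    7    8   26   17   21   24   24   23   22   22   23   21   31   31    7    8    6    6    6    8    8
460    5    6    6    7   20   25   23   21   23   20   21   20    6    6   15   32   13    7    7    6    6
480    6   23   23   22   89   93   93   93   41   44   21   2
[... 1308 characters left out ...]
2    8    6    6    6   40  283  288  282   39
740  378  531  514  501    7  119  121  515  122  122  124  120    5    7    6    7   41  213  212  209   36
760  274  359  500    6    7  118  121  122  123  124  123  120    7    7    6    8   43  211  211  211  nan
780  266  265    6    6    8  118  121  124  122  123  123  122    5    5    6    6   42  211  286  211  189
800  256  255    6    6    5  118  122  124  123  124  123  121    6    5    7    7   42  289  291  285  202
820  246  245    5    9    7  118  122  123  124  123  123  120    7    7    7    6   43  216  289  208  199
840  233  229    6    6    5  118  122  122  122  121  122  120    7   36   36   37   43   40   40  nan  nan
```

carry_out:
  deltas:
    - [[1.2, -1.04, 0], 0, 0]
    - [[2.36, -2.08, 0], 0, 0]
    - [[2.36, -2.08, 0], 0, 0]
    - [[2.36, -2.08, 0], 0, 0]
    - [[2.36, -2.08, 0], 0, 0]
    - [[2.36, -2.08, 0], 0, 0]
    - [[2.36, -2.08, 0], 0, 0]
    - [[2.36, -2.08, 0], 0, 0]
    - [[2.36, -2.08, 0], 0, 0]
    - [[2.36, -2.08, 0], 0, 0]
    - [[2.36, -2.08, 0], 0, 0]
    - [[2.36, -2.08, 0], 0, 0]
    - [[2.36, -2.08, 0], 0, 0]
    - [[2.36, -2.08, 0], 0, 0]
    - [[2.36, -2.08, 0], 0, 0]
    - [[2.36, -2.08, 0], 0, 0]
    - [[2.36, -2.08, 0], 0, 0]
    - [[2.36, -2.08, 0], 0, 0]
    - [[2.36, -2.08, 0], 0, 0]
    - [[1.2, -1.0, 0], 0, 0]
  grip_force: 10

```text
clock: 1.77
eef_pos: [475.7, -1.7, 227.2]
eef_rot: [-3.141, 0.0, 0.325]
wrist_force: [-0.7, -0.5, 0.5]
finger_gap: 0.3
```

carry_out:
  deltas:
    - [[0, 0, 1.0], -5.3, 0]
    - [[0, 0, 1.5], -5.3, 0]
    - [[0, 0, 1.5], -5.3, 0]
    - [[0, 0, 1.5], -5.3, 0]
    - [[0, 0, 1.5], -5.2, 0]
    - [[0, 0, 1.2], 0, 0]
    - [[0, 0, 1.2], 0, 0]
    - [[0, 0, 1.2], 0, 0]
    - [[0, 0, 1.2], 0, 0]
    - [[0, 0, 1.0], 0, 0]
    - [[0, 0, 1.0], 0, 0]
    - [[0, 0, 0.8], 0, 0]
    - [[0, 0, 0.4], 0, 0]
    - [[0, 0, 0], 0, 0]

```text
clock: 2.93
eef_pos: [474.5, -4.3, 76.7]
eef_rot: [-3.141, 0.001, 0.785]
wrist_force: [-0.3, 0.3, -0.2]
finger_gap: 0.6
```

Run:
```python
from h import *
s=manip.read_state(); print(s["clock"],s["eef_pos"],s["eef_rot"],s["wrist_force"],s["joints"])
p,d=snap("scene","s1",(260,135,420,275),5)
```

```text
2.9333 [474.52656161  -4.3143503   76.66763293] [-3.14061918e+00  8.21847605e-04  7.84513786e-01] [-0.31046701  0.26187614 -0.23969525] [-8.62938717e-02  3.27990633e-01  1.87515933e+00 -1.81887108e-06
  9.39716690e-01  6.99990143e-01]
```

View pics/s1.png

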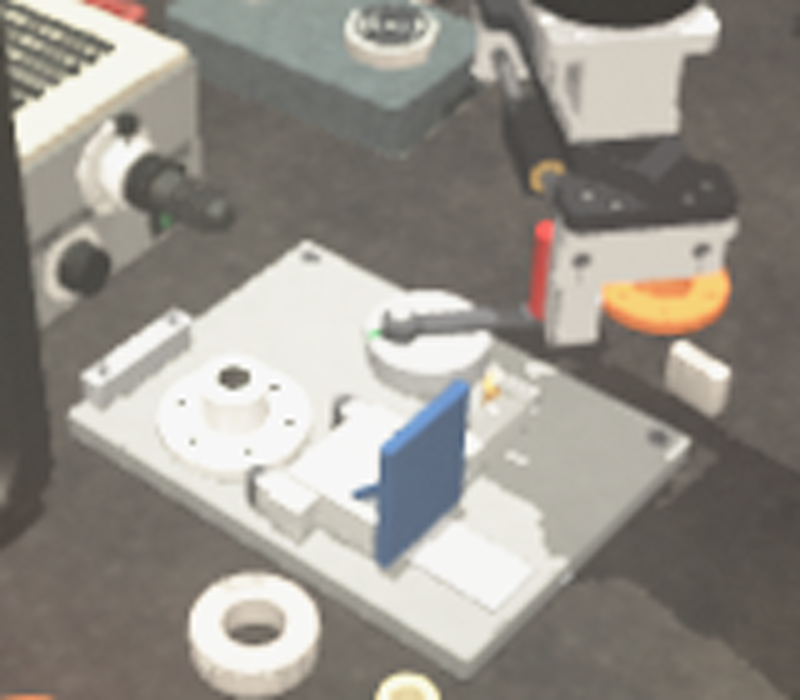

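Run:
```python
from h import *
s=manip.read_state(); P=s["eef_pos"]; Rt=R.from_euler("xyz",s["eef_rot"]).as_matrix()
for o in [(0,0,22),(8,0,22),(-8,0,22),(0,-12.5,22),(0,0,-50),(0,0,-75),(37,-88,-75),(-37,-88,-75)]:
    q=proj("scene",P+Rt@np.array(o,float))[0]; print(o,(q-[260,135])*5)
d=np.load("pics/s1.npz")["d"]
for x,y in [(578,320),(578,270),(650,250),(700,250),(650,200),(620,235),(545,270)]:
    u,v=260+x/5,135+y/5
    w=deep("scene",(u,v),d[int(v+.5),int(u+.5)]); print((x,y),w.round(), (Rt.T@(w-P)).round())
```

```text
(0, 0, 22) [565.73400284 337.75474932]
(8, 0, 22) [548.84476198 339.26212861]
(-8, 0, 22) [582.59023748 336.2503716 ]
(0, -12.5, 22) [572.27211945 355.26772247]
(0, 0, -50) [580.56343054 212.4461004 ]
(0, 0, -75) [586.11862138 165.59077974]
(37, -88, -75) [549.71475707 301.31025853]
(-37, -88, -75) [731.75879333 285.4680283 ]
(578, 320) [465.   5.  77.] [ -0. -13.   1.]
(578, 270) [436.  69. 160.] [ 24. -79. -82.]
(650, 250) [415.  51. 169.] [ -3. -82. -92.]
(700, 250) [401.  35. 166.] [-24. -81. -88.]
(650, 200) [415.  57. 196.] [   1.  -86. -119.]
(620, 235) [420.  69. 184.] [  13.  -90. -107.]
(545, 270) [487.  -1.  92.] [ 11.   6. -14.]
```

carry_out:
  deltas:
    - [[0, 0.6, 0], 0, 0]
    - [[0, 0.6, 0], 0, 0]
    - [[0, 0.5, 0], 0, 0]
    - [[0, 0.3, 0], 0, 0]
    - [[-0.15, 0.62, 0], -5, 0]
    - [[-0.15, 0.62, 0], -5, 0]
    - [[-0.15, 0.62, 0], -5, 0]
    - [[-0.15, 0.62, 0], -5, 0]
    - [[-0.15, 0.62, 0], -5, 0]
    - [[-0.15, 0.62, 0], -5, 0]
    - [[-0.15, 0.62, 0], -5, 0]
    - [[-0.15, 0.62, 0], -5, 0]
    - [[-0.15, 0.62, 0], -5, 0]
    - [[-0.15, 0.62, 0], -5, 0]

```text
clock: 4.15
eef_pos: [538.6, -55.2, 77.5]
eef_rot: [-3.14, -0.0, 1.661]
wrist_force: [-7.3, 0.9, 4.5]
finger_gap: 0.5
```

```bash
cat > fx.py <<'E'
from h import *
s=manip.read_state(); P=s["eef_pos"]; yaw=s["eef_rot"][2]; Rt=R.from_euler("xyz",s["eef_rot"]).as_matrix()
print(s["clock"],P.round(1),"yaw",round(yaw,3),s["wrist_force"].round(1),s["joints"].round(2))
print("pivot in tool frame",(Rt.T@(np.array([552.1,16.9,P[2]])-P)).round(1))
E
python3 - <<'E'
from fx import *
p,d=snap("scene","s2",(260,135,420,275),5)
E
```

```text
4.15 [538.6 -55.2  77.5] yaw 1.661 [-7.3  0.9  4.5] [-0.17  0.45  1.69  0.    1.   -0.26]
pivot in tool frame [70.6 19.9 -0. ]
```

View pics/s2.png

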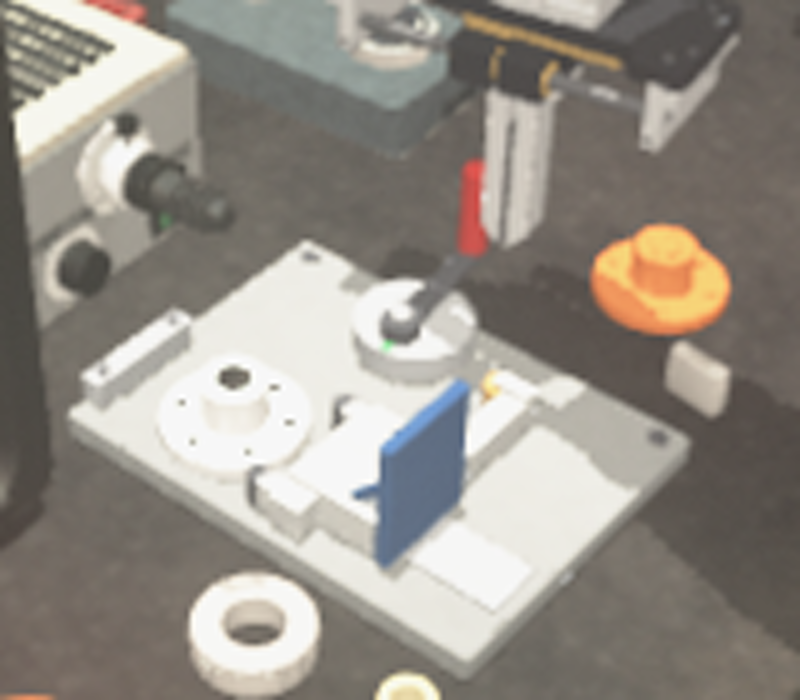

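carry_out:
  deltas:
    - [[-0.15, 0.62, 0], -5, 0]
    - [[-0.15, 0.62, 0], -5, 0]
    - [[-0.15, 0.62, 0], -5, 0]
    - [[-0.15, 0.62, 0], -5, 0]
    - [[-0.15, 0.62, 0], -5, 0]
    - [[-0.15, 0.62, 0], -5, 0]
    - [[-0.15, 0.62, 0], -5, 0]
    - [[-0.15, 0.62, 0], -5, 0]
    - [[-0.15, 0.62, 0], -5, 0]
    - [[-0.15, 0.62, 0], -5, 0]
    - [[-0.15, 0.62, 0], -5, 0]
    - [[-0.15, 0.62, 0], -5, 0]
    - [[-0.15, 0.62, 0], -5, 0]
    - [[-0.09, 0.37, 0], -3, 0]
    - [[0, 0, 0], 0, 0]

```text
clock: 5.45
eef_pos: [614.7, -23.7, 77.5]
eef_rot: [-3.141, 0.001, 2.846]
wrist_force: [0.3, -3.1, 0.1]
finger_gap: 0.7
```

Run:
```python
from fx import *
p,d=snap("scene","s3",(260,135,420,275),5)
p,d=snap("top","t3",(280,140,400,275),4.4)
```

```text
5.45 [614.7 -23.7  77.5] yaw 2.846 [ 0.3 -3.1  0.1] [-0.1   0.6   1.46 -0.    1.08 -1.37]
pivot in tool frame [71.7 20.7 -0.1]
```

View pics/s3.png

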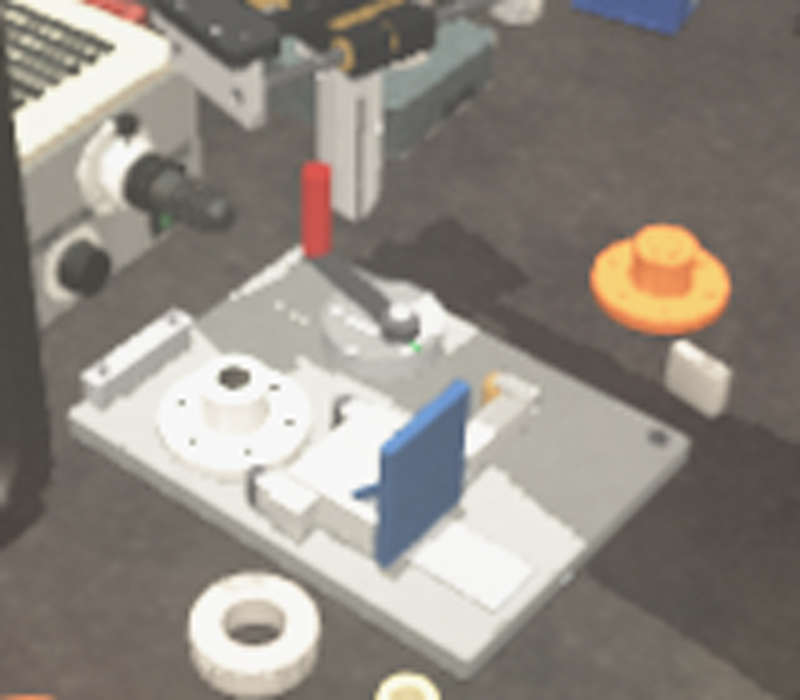

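View pics/t3.png

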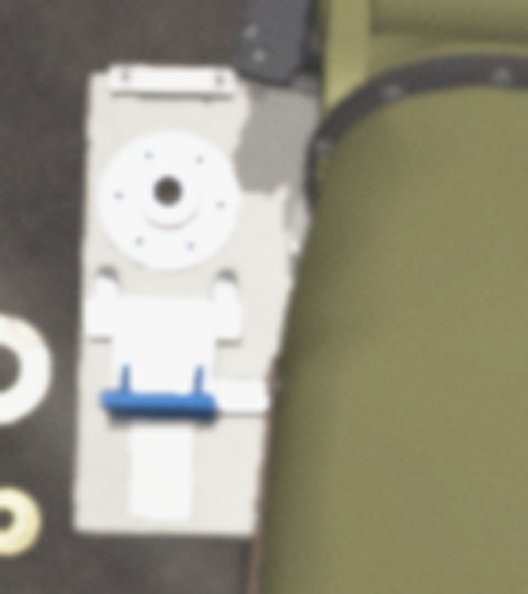

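```bash
cat > knob.py <<'E'
from h import *
def knob(x,y,o=(260,135),k=5,piv=(552.1,16.9)):
    w=atz("scene",((x+.5)/k+o[0]-.5,(y+.5)/k+o[1]-.5),89); v=w[:2]-piv
    print(w.round(1),np.hypot(*v).round(1),"world ang",np.arctan2(v[1],v[0]).round(3))
E
python3 -c "
from knob import *
knob(316,168);knob(552,230)"
```

```text
[621.3  -5.2  89. ] 72.6 world ang -0.309
[503.7 -32.   89. ] 68.8 world ang -2.351
```

carry_out:
  deltas:
    - [[-0.13, 0.5, 0], -4, 0]
    - [[-0.13, 0.5, 0], -4, 0]
    - [[-0.09, 0.37, 0], -3, 0]
    - [[-0.06, 0.25, 0], -2, 0]
    - [[-0.03, 0.13, 0], -1, 0]
    - [[0, 0, 0], 0, 0]

```text
clock: 6.05
eef_pos: [622.4, -7.7, 77.6]
eef_rot: [-3.141, 0.001, 3.088]
wrist_force: [2.4, -4.4, -0.9]
finger_gap: 0.8
```

Run:
```python
from fx import *
p,d=snap("scene","s4",(270,155,370,235),8)
```

```text
6.05 [622.4  -7.7  77.6] yaw 3.088 [ 2.4 -4.4 -0.9] [-0.07  0.61  1.44 -0.    1.09 -1.59]
pivot in tool frame [71.5 20.8 -0.1]
```

View pics/s4.png

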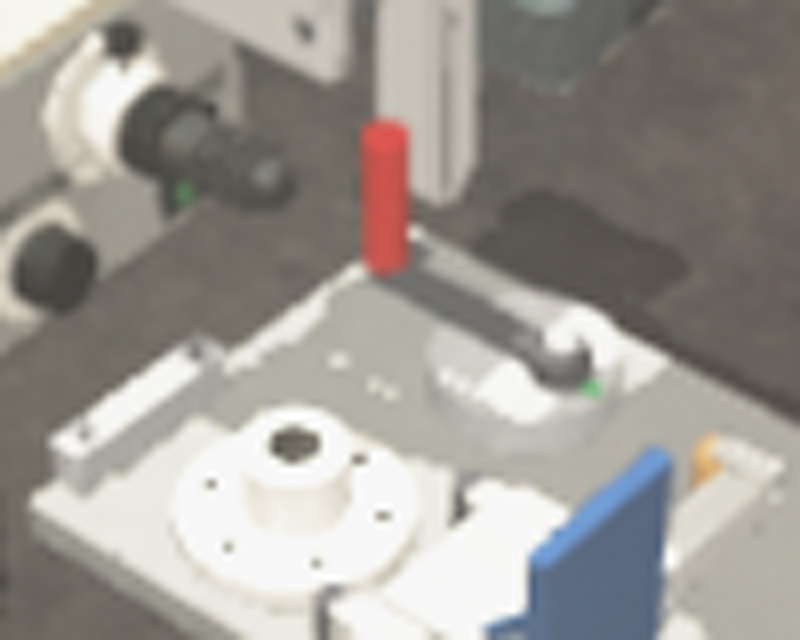

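```bash
python3 -c "
from knob import *
knob(386,129,(270,155),8)
knob(386,129,(270,155),8,(551,19))"
```

```text
[624.6  10.4  89. ] 72.8 world ang -0.09
[624.6  10.4  89. ] 74.1 world ang -0.117
```

carry_out:
  deltas:
    - [[-0.03, 0.12, 0], -1, 0]
    - [[-0.01, 0.06, 0], -0.5, 0]
    - [[0, 0, 0], 0, 0]
    - [[0, -0.6, 0], 0, 0]
    - [[0, -1.2, 0], 0, 0]
    - [[0, -1.2, 0], 0, 0]
    - [[0, 0, -1.2], 0, 0]
    - [[0, 0, -2], 0, 0]
    - [[0, 0, -2.5], 0, 0]
    - [[0, 0, -2.5], 0, 0]
    - [[0, 0, -1.8], 0, 0]

```text
clock: 7.02
eef_pos: [622.0, -35.6, 180.8]
eef_rot: [-3.142, 0.002, 3.114]
wrist_force: [-0.2, -0.1, 1.1]
finger_gap: 0.7
```

Run:
```python
from fx import *
p,d=snap("scene","s5",(270,155,370,235),8)
```

```text
7.0167 [622.  -35.6 180.8] yaw 3.114 [-0.2 -0.1  1.1] [-0.12  0.5   1.35  0.    1.29 -1.66]
pivot in tool frame [71.3 50.5 -0.2]
```

View pics/s5.png

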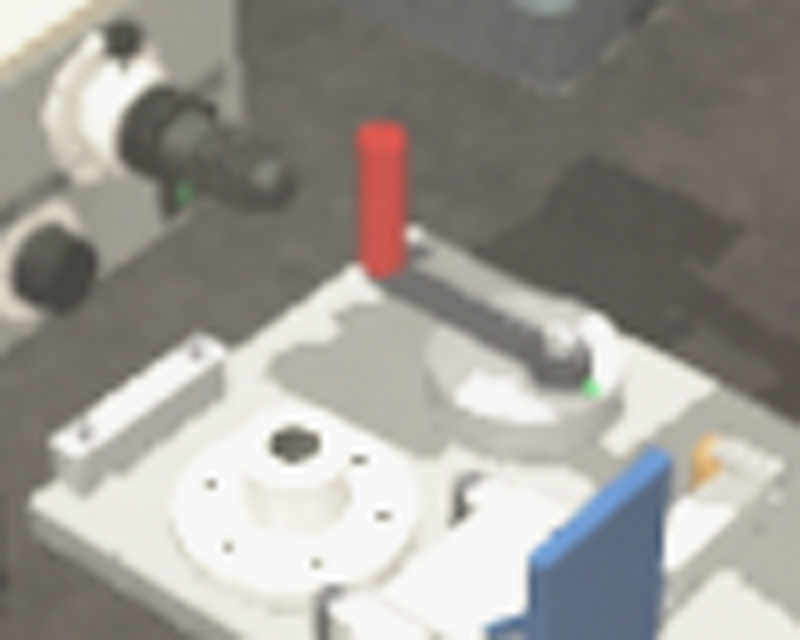

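carry_out:
  deltas:
    - [[0.8, 0.6, 0], 0, 0]
    - [[1.57, 1.17, 0], 0, 0]
    - [[1.57, 1.17, 0], 0, 0]
    - [[1.57, 1.17, 0], 0, 0]
    - [[1.57, 1.17, 0], 0, 0]
    - [[1.57, 1.17, 0], 0, 0]
    - [[1.57, 1.17, 0], 0, 0]
    - [[1.57, 1.17, 0], 0, 0]
    - [[1.57, 1.17, 0], 0, 0]
    - [[1.57, 1.17, 0], 0, 0]
    - [[1.57, 1.17, 0], 0, 0]
    - [[1.57, 1.17, 0], 0, 0]
    - [[0.8, 0.6, 0], 0, 0]
    - [[0, 0, 0], 1.4, 0]
    - [[0, 0, 0], 0, 0]

```text
clock: 8.32
eef_pos: [437.3, 110.4, 177.9]
eef_rot: [3.141, 0.001, 3.088]
wrist_force: [1.0, -0.7, -0.9]
finger_gap: -0.1
```

Run:
```python
from fx import *
p,d=snap("scene","s6",(260,135,420,275),5)
p,d=snap("top","t6",(280,140,400,275),4.4)
```

```text
8.3167 [437.3 110.4 177.9] yaw 3.088 [ 1.  -0.7 -0.9] [ 0.17  0.13  1.85 -0.    1.16 -1.35]
pivot in tool frame [-1.197e+02 -8.730e+01  1.000e-01]
```

View pics/t6.png

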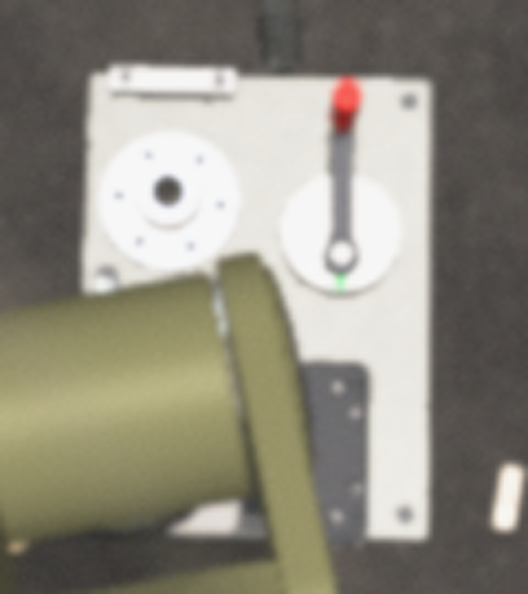

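View pics/s6.png

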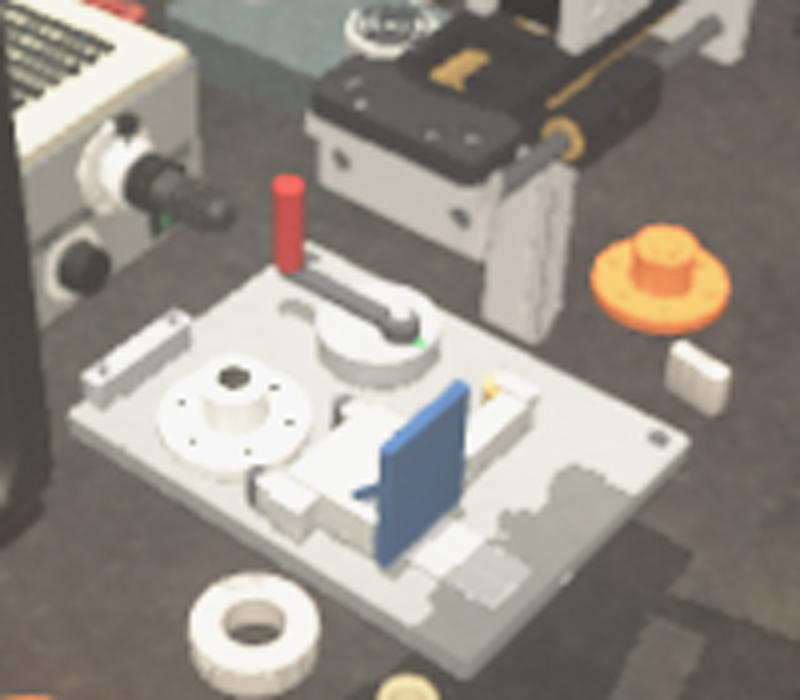

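Run:
```python
from h import *
def T(x,y): return ((x+.5)/4.4+280-.5,(y+.5)/4.4+140-.5)
k=atz("top",T(347,91),89);h=atz("top",T(341,254),46); v=k-h; print(k,h,np.arctan2(v[1],v[0]),np.hypot(v[0],v[1]))
l=atz("top",T(342,140),41)-atz("top",T(341.5,235),41); print(np.arctan2(l[1],l[0]))
g=atz("top",T(340.5,283),34)-h; print("dot",np.arctan2(-g[1],-g[0]))
```

```text
[624.06570724  13.11218871  89.        ] [552.24569064  16.86606297  46.        ] -0.05222028068839469 71.9180530628703
-0.043312945296117636
dot -0.015407399126416936
```

carry_out:
  deltas:
    - [[0, 0, 1], 0, 0]
    - [[0, 0, 1.5], 0, 0]
    - [[0, 0, 1.5], 0, 0]
    - [[0, 0, 1.5], 0, 0]
    - [[0, 0, 1.5], 0, 0]
    - [[0, 0, 1.5], 0, 0]
    - [[0, 0, 1.2], 0, 0]
    - [[0, 0, 0.8], 0, 0]
    - [[0, 0, 0.3], 0, 0]
    - [[0, 0, 0], 0, 0]
    - [[-0.4, 0, 0], 0, 0]
    - [[-0.4, 0, 0], 0, 0]
    - [[-0.4, 0, 0], 0, 0]
    - [[-0.3, 0, 0], 0, 0]
    - [[-0.3, 0, 0], 0, 0]
    - [[-0.3, 0, 0], 0, 0]
    - [[-0.3, 0, 0], 0, 0]
    - [[-0.3, 0, 0], 0, 0]

```text
clock: 9.92
eef_pos: [464.1, 109.2, 69.5]
eef_rot: [3.142, 0.0, 3.09]
wrist_force: [-0.3, 0.5, -0.6]
finger_gap: 0.3
```

Run:
```python
from fx import *
p,d=snap("scene","s7",(260,135,420,275),5)
```

```text
9.9167 [464.1 109.2  69.5] yaw 3.09 [-0.3  0.5 -0.6] [ 0.15  0.34  1.87  0.    0.92 -1.37]
pivot in tool frame [-92.6 -87.6   0. ]
```

View pics/s7.png

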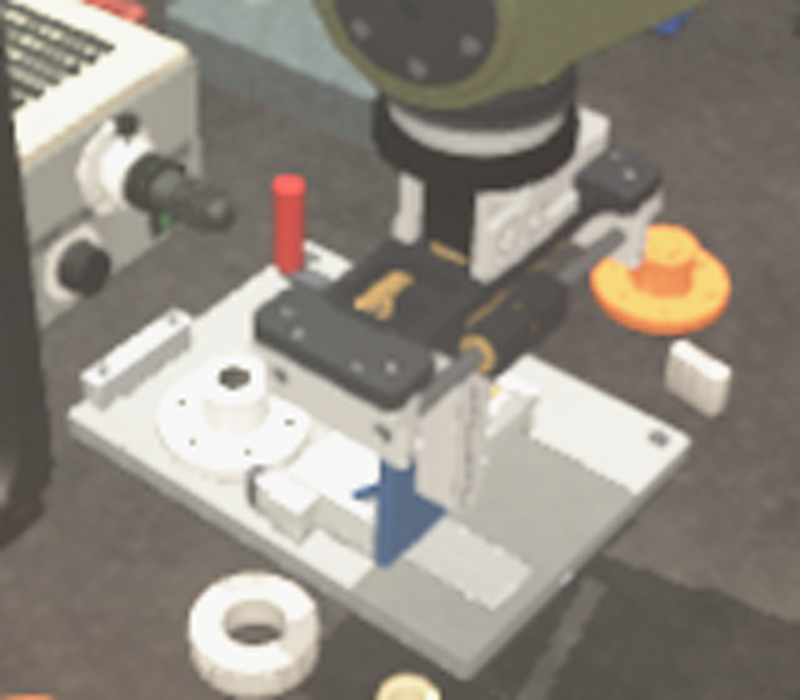

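carry_out:
  deltas:
    - [[-0.3, 0, 0], 0, 0]
    - [[-0.3, 0, 0], 0, 0]
    - [[-0.3, 0, 0], 0, 0]
    - [[-0.3, 0, 0], 0, 0]
    - [[-0.3, 0, 0], 0, 0]
    - [[-0.3, 0, 0], 0, 0]
    - [[-0.3, 0, 0], 0, 0]

```text
clock: 10.55
eef_pos: [484.7, 108.1, 69.4]
eef_rot: [-3.141, -0.001, 3.09]
wrist_force: [-7.3, -0.6, 4.2]
finger_gap: 0.2
```

carry_out:
  deltas:
    - [[-0.25, 0, 0], 0, 0]
    - [[-0.25, 0, 0], 0, 0]
    - [[-0.25, 0, 0], 0, 0]
    - [[-0.25, 0, 0], 0, 0]

```text
clock: 10.88
eef_pos: [494.7, 107.6, 69.4]
eef_rot: [-3.141, -0.001, 3.09]
wrist_force: [-6.7, -0.5, 4.0]
finger_gap: 0.3
```

Run:
```python
from fx import *
p,d=snap("scene","s8",(260,135,420,275),5)
```

```text
10.8833 [494.7 107.6  69.4] yaw 3.09 [-6.7 -0.5  4. ] [ 0.14  0.4   1.79  0.    0.95 -1.38]
pivot in tool frame [-62.  -87.6  -0. ]
```

View pics/s8.png

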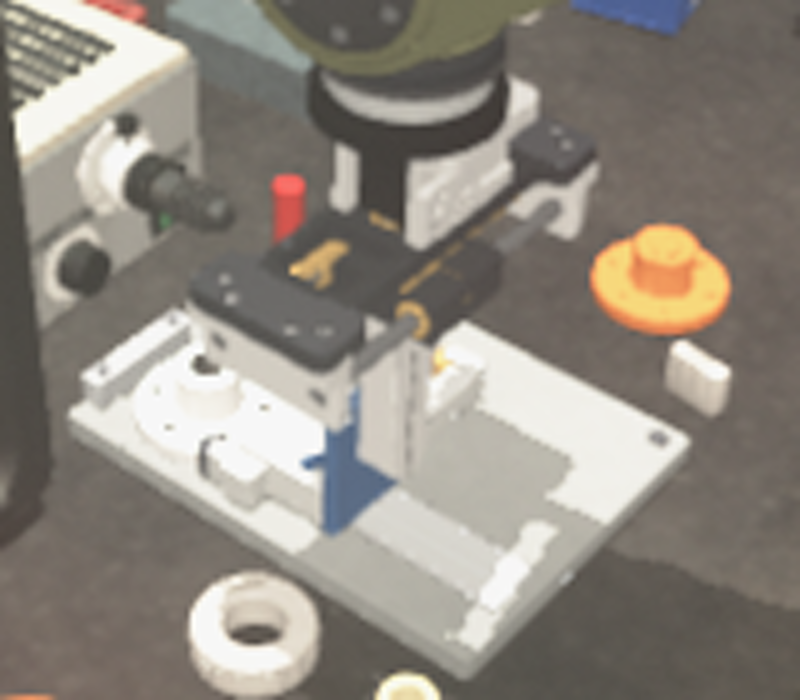

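carry_out:
  deltas:
    - [[-0.15, 0, 0], 0, 0]
    - [[-0.15, 0, 0], 0, 0]
    - [[-0.1, 0, 0], 0, 0]

```text
clock: 11.18
eef_pos: [498.7, 107.4, 69.4]
eef_rot: [-3.142, -0.001, 3.09]
wrist_force: [-5.4, -0.1, 2.5]
finger_gap: 0.7
```

carry_out:
  deltas:
    - [[-0.1, 0, 0], 0, 0]
    - [[-0.1, 0, 0], 0, 0]

```text
clock: 11.35
eef_pos: [500.0, 107.3, 69.3]
eef_rot: [-3.141, -0.002, 3.09]
wrist_force: [-16.5, -0.5, 12.8]
finger_gap: 0.7
```

carry_out:
  deltas:
    - [[-0.05, 0, 0], 0, 0]
    - [[0, 0, 0], 0, 0]

```text
clock: 11.52
eef_pos: [500.1, 107.3, 69.3]
eef_rot: [-3.141, -0.003, 3.09]
wrist_force: [-14.9, 0.6, 9.9]
finger_gap: 0.3
```

carry_out:
  deltas:
    - [[0.2, 0, 0], 0, 0]
    - [[0.6, 0, 0], 0, 0]
    - [[1.2, 0, 0], 0, 0]
    - [[1.5, 0, 0], 0, 0]
    - [[0.8, 0, 0], 0, 0]
    - [[0, 0, -1.5], 0, 0]
    - [[0, 0, -2.5], 0, 0]
    - [[0, 0, -3], 0, 0]
    - [[0, 0, -3], 0, 0]
    - [[0, 0, -2], 0, 0]
    - [[1.5, -2, 0], 0, 0]
    - [[1.5, -3, 0], 0, 0]
    - [[1, -3.5, 0], 0, 0]
    - [[0, -3.5, 0], 0, 0]
    - [[0, -3.5, 0], 0, 0]
    - [[0, -3.5, 0], 0, 0]
    - [[0, -3.5, 0], 0, 0]
    - [[0, -3.5, 0], 0, 0]
    - [[0, -3, 0], 0, 0]
    - [[0, -1.5, 0], 0, 0]

```text
clock: 13.18
eef_pos: [402.3, -196.0, 189.6]
eef_rot: [-3.141, 0.001, 3.088]
wrist_force: [0.4, 0.7, 0.6]
finger_gap: 0.3
```

Run:
```python
from fx import *
p,d=snap("scene","s9",(260,135,420,275),5)
p,d=snap("top","t9",(280,140,400,275),4.4)
```

```text
13.1833 [ 402.3 -196.   189.6] yaw 3.088 [0.4 0.7 0.6] [-0.53  0.11  1.84 -0.    1.19 -2.05]
pivot in tool frame [-1.382e+02  2.206e+02 -1.000e-01]
```

View pics/t9.png

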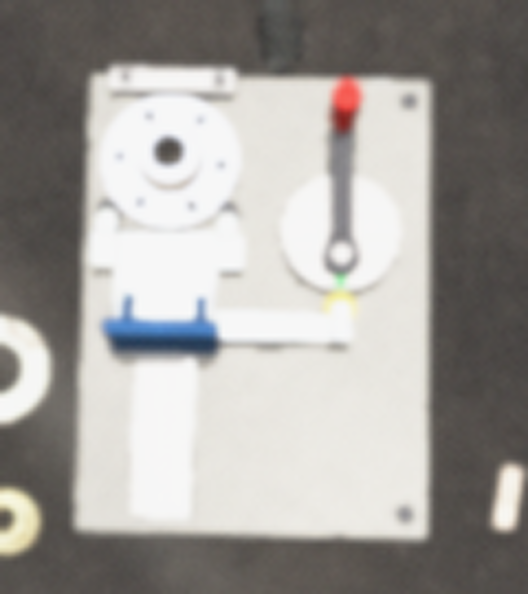

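View pics/s9.png

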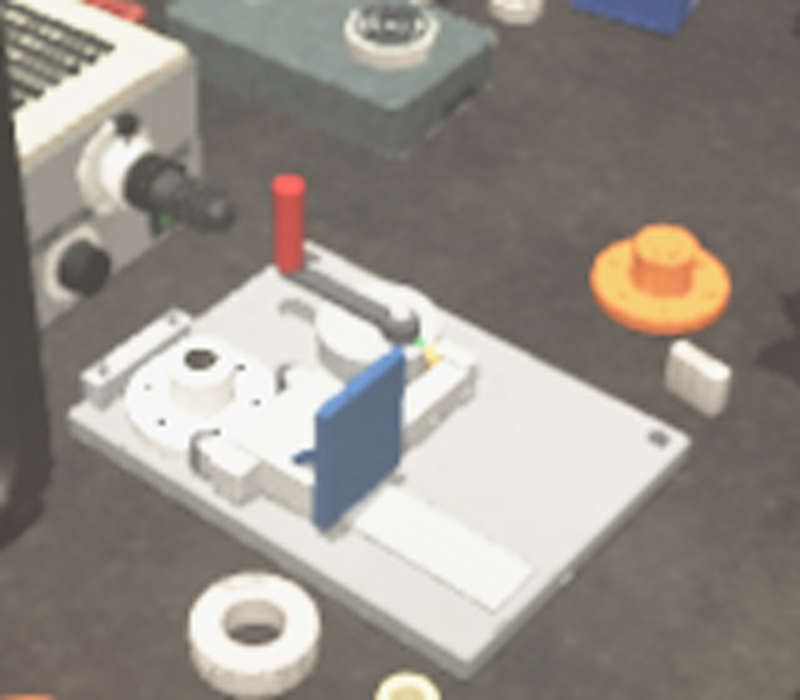

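Run:
```python
from h import *
def T(x,y): return ((x+.5)/4.4+280-.5,(y+.5)/4.4+140-.5)
b0=atz("top",T(168,190),46);b=atz("top",T(168,151),46);s=atz("top",T(170,95.5),32)
print("boss",b,b-b0,"stop",s, "dist",s[0]-b[0])
print("disc edge x",atz("top",T(169,93),24), "plate",atz("top",T(160,320),88)-atz("top",T(159,394),88))
a=np.load("pics/top0.npz")["p"].astype(int);c=np.load("pics/t9.npz")["p"].astype(int)
for n,(x0,y0,x1,y1) in dict(ring=(262,208,294,240),bush=(272,248,292,268),block=(388,242,402,264)).items(): print(n,abs(a-c)[y0:y1,x0:x1].max())
```

```text
boss [607.15691325 101.26948908  46.        ] [19.93246442 -0.4678178   0.        ] stop [639.40921136  99.98708612  32.        ] dist 32.252298112286326
disc edge x [642.84593623 100.69293925  24.        ] plate [35.20443203 -1.28774208  0.        ]
ring 6
bush 5
block 5
```

```bash
python3 -c "
from cell import workorder,manip
print(manip.read_state()['qd'].round(3)); print(workorder.sign_off())"
```

```text
[ 0.06  -0.02   0.027  0.008  0.005  0.049]
the job is handed in; nothing more can be done
None
```

The flange is seated against the stop and the job is handed in. I pushed the knob counterclockwise by way of the right with shut fingers, from about 2.3 rad to the low point. Only then did I push the blue plate forward, and I backed the arm clear. The run took about 13 s of the 48 s allowed.

What the last checks showed:
- **Cam:** the lever measured -0.04 to -0.05 rad in the world, and the fixture yaw is about -0.05, so the cam is at its low point to within about 0.03 rad. A rougher reading off the green dot gave -0.015.
- **Slide:** the push force rose from about 7 N to 15–17 N as the slide stopped. The plate had moved about 35 mm by the camera, a little over the expected 34 mm but within camera error.
- **Flange:** it moved about 20 mm. Its centre measured 32 mm behind the stop instead of the nominal 35 mm. I put that down to camera and pixel error, because it cannot be closer than touching.
- **Loose parts:** the ring, bushing and gauge block look the same in the pictures before and after.

The arm was still settling slightly when I handed in (joint speeds up to 0.06 rad/s), but it was well clear of everything.

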